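Run the brass sleeve round the bent pipe to its valve

ROBOT

A 6-joint arm with a two-finger parallel gripper is mounted at the origin on the work surface. World frame = base frame: x ahead of the robot, y to its left, z up, the work surface at z = 0. Lengths are in m, angles in rad, forces in N, time in s.
With the tool pointing down it reaches from about 0.35 to 0.775 m from the base axis. Payload 5.5 kg.
Tool frame: the origin (TCP) lies midway between the tips of the shut fingers; the grasp point (between the pads) lies 19 mm behind it; z points along the fingers, y is the line along which they close (so a half turn about z gives the same grasp; the last joint's range is limited). The gripper opens to 85 mm and grips with 20 to 120 N. Pads are 22 mm wide; open, the fingers measure 114 mm over their backs; the gripper's body (76 mm by 85 mm) begins 54 mm behind the grasp point. The pads swing forward as they close: fully open they stand 13 mm farther back than shut.
Start: joints at [1.163, 0.313, 0.046, 1.304, 0, 1.431], TCP at [0.152, 0.555, 0.231] pointing down, gripper open.
Joint ranges: [-2.76, 2.76], [-0.86, 1.69], [-1.03, 1.26], [-2.2, 2.34], [-1.47, 1.5], [-3.14, 3.14]. Speed limits (rad/s): [2.57, 2.57, 3.14, 3.14, 3.14, 3.14].

INTERFACE

Orientations are given as a unit quaternion [w, x, y, z].
In Python, from workcell import telemetry, imaging, env gives the robot as it stands. The module is installed in compiled form; this text tells all that it offers.
- The arm moves only by the tool step_arm, never from a script. Its argument "moves" is a list of rows, each a list of 3 entries, a list of its own where there are three numbers: the shift along the tool's x, y, z in mm, then the turn, a rotation vector about the tool's x, y, z in rad, then the finger opening in mm, from 0 to 85.4. A call has 1 to 8 rows; each row is the pose to reach, as a shift and turn from the pose commanded when the call began, along the tool's axes at that moment; what a row does not reach only later rows make up. A row lasts 1/12 s, in which the tool goes at most 41.7 mm and 7.16 degrees, less where a joint would pass 70% of its speed; a pose out of reach is approached as far as the arm can. A call with a gripper value outside its range is refused whole. The fingers move at their own pace and stop on an object; "grip_force" is the grip in N (left out, the last holds). Time passes only in rows, so rows that repeat a pose let the fingers close. It gives the time, the measured TCP pose, the force, the opening and the grip force at its end, in the units of the state.
- telemetry.get_state(): the state, without advancing time (a new reading comes with each control period).
- imaging.read_camera(name): name is "scene" or "top" or "wrist"; returns the picture (400x640x3 uint8, red, green, blue); there is no depth.
- imaging.camera_params(name): a dict with "camera_matrix" (3x3 intrinsics, pixels), "pose" (4x4, takes a point from camera to world coordinates). Camera axes: x right, y up, looking along -z (the intrinsics and any distortion apply to the point x, -y, -z); pixel columns grow to the right and rows downward; lengths in m; the calibration is good to about 2 mm. A picture is of the moment at which its call begins: read the wrist's pose just before it. camera_params takes no time and is no camera call; for the wrist camera it gives the pose at the moment of the call.
- env.hand_in(): hands the job in; it is judged then, once.
The state is a dict: "clock": time; "joint_pos": joint angles; "qvel": joint speeds; "tau": joint torques, N m; "tcp_pos": TCP position; "orientation": TCP orientation; "wrist_force": force on the tool from outside, world axes, zero at the start; "ft_torque": the same for the moment, N m; "finger_gap": finger opening in m; "grip_force": force on a finger pad.
Only numpy, scipy, OpenCV 4.12 (cv2) and the standard library are available. Lean on these libraries where they do the work, as an engineer would, in place of code of your own. Each camera call takes 0.05 s, during which the arm holds its last target. There are 200 camera calls.

TASK

Two bent copper pipes stand on boards on the stockroom bench, each with a loose sleeve threaded on it. Slide the brass sleeve along its pipe, round the bend, until it is right up against the steel valve with the red handwheel, then let go of it. Leave the black sleeve on the other pipe where it is.

Things in the scene. Friction and masses are not known exactly. Their poses are not given: they have to be found in the camera images.
- brass_sleeve: Yellow brass tube sleeve, outside diameter 38 mm, bore 28 mm, length 36 mm, about 0.16 kg, hanging loose on a 15 mm copper pipe (its centre about 6.5 mm below the pipe's axis). It starts on the pipe's first straight leg, by the clamp. Origin at its centre; its y axis is the bore; it may roll about that axis.
- pipe_a: Fixed set with the brass sleeve: 15 mm copper pipe, axis level 85 mm above the bench, on a plywood board 250 x 240 x 12 mm. Origin: on the bench under the bend's centre, z up. In its frame (mm) the axis goes from the blue clamp's face (90,-90) along +y to (90,0), a quarter circle of radius 90 about the origin to (0,90), then along -x to the valve face (-60,90). The black sleeve's set is alike.
- pipe_a_stop (a point): Point on the pipe's axis at the steel valve's face, where the sleeve must end: its centre is then 18 mm short of it. Axes as pipe_a; the last leg comes to it along -x. Valve: collar 36 mm, ball 42 mm and red handwheel 44 mm across, in line with the pipe, top 107 mm above the bench. Clamp at the other end: 34 mm wide, top about 97 mm above the bench. Nothing stands between.
- black_sleeve: Black iron sleeve of the same size on the other, identical pipe set; to be left alone. Origin at its centre, y axis along the bore.

How it is judged:
By the outcome, as a careful person would: the job done as asked, in the order asked, and still so for the second after the job is handed in, with the robot touching nothing.
It also fails if it takes over 40 s, if anything falls off the work surface, if the arm or the gripper's body presses on something with over 40 N, if the wrist force passes 120 N, or if a joint passes its speed limit or range.

## Working session

There is one attempt and no reset: what is moved stays moved. The work goes in short steps, Python scripts to look and compute and a tool call to move; the robot and the scene stay as the last step left them, time stands still between calls to the robot, and variables do not carry over. Pictures are saved under pics/ and viewed, at most 10 in all, crops included, and the job is handed in when it is done.

Besides the shell and the picture viewer there is one more tool, called after ">>>" by a JSON object that holds its "api" and its "payload". step_arm: Moves the arm, as the interface text tells. Its arguments: {"type":"object","properties":{"moves":{"type":"array"},"grip_force":{"type":"number"}},"required":["moves"]}

```bash
mkdir -p pics; ls; python3 - <<'E'
from workcell import telemetry, imaging, env
import cv2, numpy as np
np.set_printoptions(precision=4,suppress=True)
s=telemetry.get_state();print(s['clock'],s['tcp_pos'],s['orientation'],s['finger_gap'])
ims=[]
for n in ['top','scene']:
    im=imaging.read_camera(n);cv2.imwrite(f'pics/{n}0.png',im[:,:,::-1]);p=imaging.camera_params(n);print(n,p)
E
```

```text
pics
0.0 [0.1519 0.554  0.2304] [-0.0003  0.1335  0.991  -0.0009] 0.08558085429200159
top {'camera_matrix': array([[430.1865,   0.    , 326.407 ],
       [  0.    , 430.1865, 197.342 ],
       [  0.    ,   0.    ,   1.    ]]), 'pose': array([[-0.01  ,  0.9975, -0.0705,  0.4844],
       [-0.9994, -0.0123, -0.0325,  0.0072],
       [-0.0333,  0.0701,  0.997 ,  0.8616],
       [ 0.    ,  0.    ,  0.    ,  1.    ]])}
scene {'camera_matrix': array([[405.9029,   0.    , 326.037 ],
       [  0.    , 405.9029, 205.7514],
       [  0.    ,   0.    ,   1.    ]]), 'pose': array([[-0.5088, -0.5013,  0.6999,  1.0663],
       [ 0.8608, -0.3049,  0.4075,  0.3181],
       [ 0.0091,  0.8098,  0.5867,  0.5222],
       [ 0.    ,  0.    ,  0.    ,  1.    ]])}
```

View pics/top0.png

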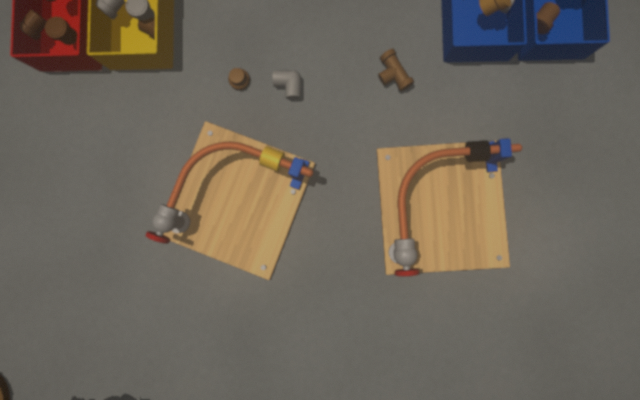

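View pics/scene0.png

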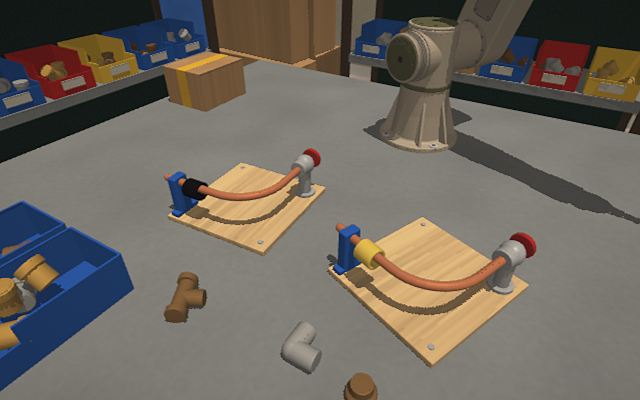

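The top view shows the brass sleeve at (271,158), the clamp at (297,172), the valve at (165,220) and the wheel at (157,238). The black sleeve's set is on the right, around (450,210). The scene view agrees.

```bash
cat > h.py <<'E'
from workcell import telemetry, imaging, env
import cv2, numpy as np
from scipy.optimize import least_squares
from scipy.spatial.transform import Rotation as R
np.set_printoptions(precision=4,suppress=True)
def rays(p,uv):
    K=p['camera_matrix'];T=p['pose'];uv=np.atleast_2d(uv).astype(float)
    d=np.c_[(uv[:,0]-K[0,2])/K[0,0],-(uv[:,1]-K[1,2])/K[1,1],-np.ones(len(uv))]
    return T[:3,3],d@T[:3,:3].T
def plane(p,uv,z):
    o,d=rays(p,uv); return (o+d*((z-o[2])/d[:,2])[:,None])[:,:2]
def proj(p,X):
    T=np.linalg.inv(p['pose']);K=p['camera_matrix'];c=np.atleast_2d(X)@T[:3,:3].T+T[:3,3]
    return np.c_[K[0,2]-K[0,0]*c[:,0]/c[:,2],K[1,2]+K[1,1]*c[:,1]/c[:,2]]
def dist(q,P):  # signed distance of world points P to pipe axis, q=x,y,theta
    c,s=np.cos(q[2]),np.sin(q[2]);d=P-q[:2];x=d[:,0]*c+d[:,1]*s;y=-d[:,0]*s+d[:,1]*c
    return np.where(y<0,x-.09,np.where(x<0,y-.09,np.hypot(x,y)-.09))
def masks(im):
    h=cv2.cvtColor(im,cv2.COLOR_RGB2HSV);H,S,V=cv2.split(h)
    return {'brass':((H>=21)&(H<=32)&(S>150)&(V>90)),'copper':((H<=14)&(H>=4)&(S>130)&(V>80)),'red':(((H<3)|(H>176))&(S>170)),'blue':((H>105)&(H<125)&(S>130))}
E
python3 - <<'E'
from h import *
im=cv2.imread('pics/top0.png')[:,:,::-1].copy();p=imaging.camera_params('top')
roi=np.zeros((400,640),bool);roi[115:260,135:325]=1
m={k:v&roi for k,v in masks(im).items()}
for k,v in m.items():
    ys,xs=np.nonzero(v);print(k,len(xs),xs.mean() if len(xs) else 0,ys.mean() if len(xs) else 0)
ys,xs=np.nonzero(m['copper']);P=plane(p,np.c_[xs,ys],.085)
f=least_squares(lambda q:dist(q,P),[.5,.2,-.3],loss='soft_l1',f_scale=.003);print(f.x,np.std(dist(f.x,P)))
q=f.x
def loc(P):
    c,s=np.cos(q[2]),np.sin(q[2]);d=np.atleast_2d(P)-q[:2];return np.c_[d[:,0]*c+d[:,1]*s,-d[:,0]*s+d[:,1]*c]
ys,xs=np.nonzero(m['brass']);B=plane(p,np.c_[xs,ys],.0785+.008);L=loc(B);print('brass local',L.mean(0),np.percentile(L,[2,98],axis=0),B.mean(0))
ys,xs=np.nonzero(m['red']);B=plane(p,np.c_[xs,ys],.085);print('red local',loc(B).mean(0))
c,s=np.cos(q[2]),np.sin(q[2]);w=lambda x,y:(q[0]+c*x-s*y,q[1]+s*x+c*y)
print('stop',w(-.06,.09),'clamp',w(.09,-.09))
ps=imaging.camera_params('scene');sc=cv2.imread('pics/scene0.png')
a=np.linspace(0,np.pi/2,9);ax=[(.09,-.09),(.09,-.045)]+[(.09*np.cos(t),.09*np.sin(t)) for t in a]+[(-.03,.09),(-.06,.09)]
X=np.array([[*w(*t),.085] for t in ax])
for i,(pp,I) in enumerate([(p,im[:,:,::-1].copy()),(ps,sc)]):
    for u in proj(pp,X): cv2.circle(I,tuple(int(round(v)) for v in u),1,(255,0,255),-1)
    I=[I[110:260,130:330],I[200:370,310:550]][i];cv2.imwrite(f'pics/o{i}.png',cv2.resize(I,(600,450)))
a=cv2.imread('pics/o0.png');b=cv2.imread('pics/o1.png');cv2.imwrite('pics/o.png',np.hstack([cv2.resize(a,(400,300)),cv2.resize(b,(400,300))]))
E
```

```text
brass 338 270.24852071005915 157.7603550295858
copper 1039 219.70163618864294 163.47545717035612
red 22 151.95454545454547 236.36363636363637
blue 135 296.05185185185184 169.52592592592592
[ 0.5483  0.2141 -0.3715] 0.00408298110992026
brass local [ 0.0892 -0.0508] [[ 0.0736 -0.068 ]
 [ 0.1049 -0.0337]] [0.613  0.1344]
red local [-0.1211  0.1003]
stop (np.float64(0.5250261593216382), np.float64(0.3197585605480434)) clamp (np.float64(0.5994459337715811), np.float64(0.09758363583596066))
```

View pics/o.png

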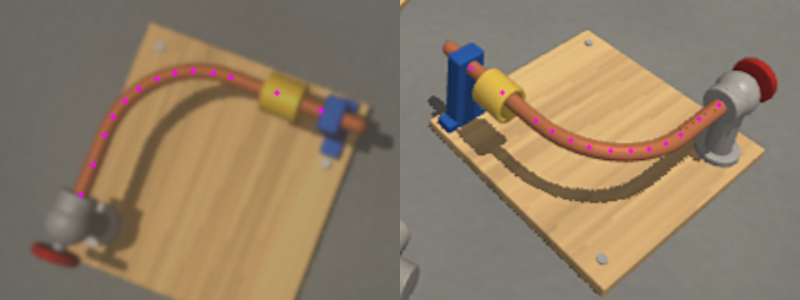

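```bash
cat >> h.py <<'E'
def Rt(h):
    h=np.deg2rad(h);y=np.array([np.cos(h),np.sin(h),0]);z=np.array([0,0,-1.]);return R.from_matrix(np.c_[np.cross(y,z),y,z])
def rows(targets):
    s=telemetry.get_state();w,x,y,z=s['orientation'];R0=R.from_quat([x,y,z,w])
    print('t',round(s['clock'],2),s['tcp_pos'],'F',s['wrist_force'],'gap',s['finger_gap'],s['grip_force'])
    for t in targets:
        d=R0.inv().apply(np.array(t[:3])-s['tcp_pos'])*1000;r=(R0.inv()*Rt(t[3])).as_rotvec();print(d.round(1),r.round(3))
E
python3 -c "
from h import *
rows([(.613,.134,.19,-21.3),(.32,.40,.231,25),(.55,.2,.2,-21.3)])"
```

```text
t 0.1 [0.152  0.5541 0.2305] F [-0.2843  0.4111  0.699 ] gap 0.085398510632121 0.0
[-555.7 -283.    40.8] [-0.001  0.001  1.675]
[-202.8 -104.1   -0.4] [-0.002  0.001  0.867]
[-477.5 -236.1   30.8] [-0.001  0.001  1.675]
```

>>> {"api": "step_arm", "payload": {"moves": [[[-40, -20, 3], [0, 0, 0.12], 85], [[-80, -40, 6], [0, 0, 0.24], 85], [[-115, -58, 9], [0, 0, 0.36], 85], [[-150, -76, 11], [0, 0, 0.48], 85], [[-187, -95, 14], [0, 0, 0.6], 85], [[-224, -114, 16], [0, 0, 0.72], 85], [[-260, -132, 19], [0, 0, 0.84], 85], [[-297, -151, 22], [0, 0, 0.96], 85]]}}

```text
clock: 0.77
tcp_pos: [0.3992, 0.329, 0.209]
orientation: [-0.0, 0.578, 0.816, -0.0]
wrist_force: [0.3, 0.6, -0.5]
finger_gap: 0.0852
grip_force: 0.0
```

```bash
python3 -c "
from h import *
rows([(.613,.134,.19,-21.3)])"
```

```text
t 0.77 [0.3992 0.329  0.209 ] F [ 0.279   0.6297 -0.4585] gap 0.08519569497885854 0.0
[-254.8  137.3   19. ] [-0.     0.     0.709]
```

>>> {"api": "step_arm", "payload": {"moves": [[[-35, 19, 3], [0, 0, 0.12], 85], [[-70, 38, 6], [0, 0, 0.24], 85], [[-105, 57, 9], [0, 0, 0.36], 85], [[-140, 76, 12], [0, 0, 0.48], 85], [[-175, 95, 14], [0, 0, 0.6], 85], [[-215, 116, 16], [0, 0, 0.709], 85], [[-255, 137, 19], [0, 0, 0.709], 85], [[-255, 137, 19], [0, 0, 0.709], 85]]}}

```text
clock: 1.43
tcp_pos: [0.6171, 0.1317, 0.1886]
orientation: [0.001, 0.826, 0.564, -0.0]
wrist_force: [0.2, 0.3, -0.5]
finger_gap: 0.0848
grip_force: 0.0
```

```bash
python3 - <<'E'
from h import *
rows([(.613,.134,.065,-21.3)])
p=imaging.camera_params('wrist');im=imaging.read_camera('wrist');q=[.5483,.2141,-.3715]
print(p['pose'])
c,s=np.cos(q[2]),np.sin(q[2]);w=lambda x,y:(q[0]+c*x-s*y,q[1]+s*x+c*y)
m=masks(im)['brass'].astype(np.uint8)
n,l,st,ce=cv2.connectedComponentsWithStats(m);i=1+np.argmax(st[1:,4]);print(st[i],ce[i])
ys,xs=np.nonzero(l==i);P=plane(p,np.c_[xs,ys],.0865);d=P-q[:2];L=np.c_[d[:,0]*c+d[:,1]*s,-d[:,0]*s+d[:,1]*c]
print(P.mean(0),L.mean(0),np.percentile(L,[1,99],axis=0))
I=im[:,:,::-1].copy()
for t in [(.09,-.09),(.09,-.051),(.09,0),(.083,.0344),(.0636,.0636)]:
    cv2.circle(I,tuple(int(round(v)) for v in proj(p,[*w(*t),.085])[0]),3,(255,0,255),-1)
cv2.imwrite('pics/w1.png',I)
E
```

```text
t 1.43 [0.6171 0.1317 0.1886] F [ 0.2032  0.3219 -0.5181] gap 0.08484956515722542 0.0
[  0.8  -4.8 123.6] [0.002 0.001 0.   ]
[[ 0.9318  0.349   0.0995  0.6424]
 [-0.3629  0.896   0.2559  0.1962]
 [ 0.0002 -0.2745  0.9616  0.3301]
 [ 0.      0.      0.      1.    ]]
[ 297  173   42   47 1713] [317.0765 196.8149]
[0.6135 0.1344] [ 0.0897 -0.0506] [[ 0.0723 -0.0702]
 [ 0.107  -0.0302]]
```

View pics/w1.png

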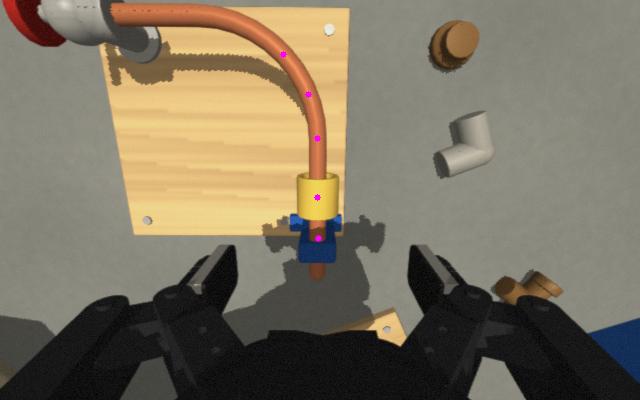

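The wrist view matches the model: sleeve at (317,197) and the predicted axis points on the copper. I'll descend, then close gently.

>>> {"api": "step_arm", "payload": {"moves": [[[1, -4, 25], [0, 0, 0], 85], [[1, -4.3, 55], [0, 0, 0], 85], [[1, -4.3, 85], [0, 0, 0], 85], [[1, -4.3, 108], [0, 0, 0], 80], [[1, -4.3, 122], [0, 0, 0], 70], [[1, -4.3, 131], [0, 0, 0], 62], [[1, -4.3, 131], [0, 0, 0], 56], [[1, -4.3, 131], [0, 0, 0], 50]], "grip_force": 25}}

```text
clock: 2.15
tcp_pos: [0.6088, 0.1398, 0.0595]
orientation: [-0.0, 0.824, 0.567, -0.0]
wrist_force: [0.2, -0.3, 0.7]
finger_gap: 0.0499
grip_force: 0.0
```

```bash
python3 -c "
from h import *
rows([(.6135,.1344,.057,-21.3)])"
```

```text
t 2.15 [0.6088 0.1398 0.0595] F [ 0.2127 -0.2895  0.6629] gap 0.049927470430727386 0.0
[-3.3  6.4  2.5] [-0.001  0.     0.007]
```

>>> {"api": "step_arm", "payload": {"moves": [[[-0.5, 4.6, 2], [0, 0, 0.003], 50], [[-0.5, 4.6, 2], [0, 0, 0.003], 50], [[-0.5, 4.6, 2], [0, 0, 0.003], 50], [[-0.5, 4.6, 2], [0, 0, 0.003], 50]]}}

```text
clock: 2.48
tcp_pos: [0.6141, 0.137, 0.0582]
orientation: [0.0, 0.825, 0.565, 0.001]
wrist_force: [0.2, -0.1, -0.9]
finger_gap: 0.0498
grip_force: 0.0
```

```bash
python3 -c "
from h import *
rows([(.6135,.1344,.057,-21.3)])"
```

```text
t 2.48 [0.6141 0.137  0.0582] F [ 0.2205 -0.0961 -0.9397] gap 0.0498185451961917 0.0
[-2.6  0.4  1.2] [ 0.001 -0.001  0.003]
```

Now within 3 mm along the bore. Close.

>>> {"api": "step_arm", "payload": {"moves": [[[-2, 0, 1], [0, 0, 0], 44], [[-2, 0, 1], [0, 0, 0], 38], [[-2, 0, 1], [0, 0, 0], 34], [[-2, 0, 1], [0, 0, 0], 34], [[-2, 0, 1], [0, 0, 0], 34], [[-2, 0, 1], [0, 0, 0], 34]], "grip_force": 25}}

```text
clock: 2.98
tcp_pos: [0.6127, 0.1349, 0.0565]
orientation: [0.0, 0.825, 0.565, -0.0]
wrist_force: [-1.1, -1.7, 2.2]
finger_gap: 0.036
grip_force: 26.3
```

```bash
python3 - <<'E'
from h import *
rows([(.6135,.1344,.057,-21.3)])
p=imaging.camera_params('wrist');im=imaging.read_camera('wrist')
cv2.imwrite('pics/w2.png',im[:,:,::-1])
E
```

```text
t 2.98 [0.6127 0.1349 0.0565] F [-1.1155 -1.7161  2.2127] gap 0.03596941845281411 26.31865552975796
[-0.2  1.  -0.5] [0.    0.    0.003]
```

View pics/w2.png

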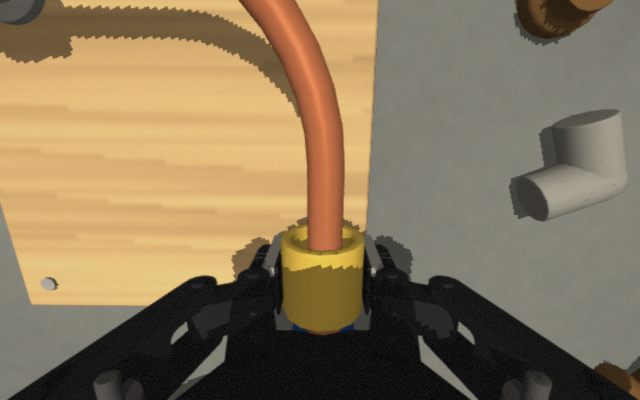

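The picture shows the sleeve at (323,280) held between the pads. Next I lift 5 mm to centre the bore on the pipe and start along the leg.

>>> {"api": "step_arm", "payload": {"moves": [[[0, 0.5, -2], [0, 0, 0], 34], [[0, 0.5, -4], [0, 0, 0], 34], [[0, 0.5, -5], [0, 0, 0], 34], [[0, 0.5, -5], [0, 0, 0], 34], [[2, 0.5, -5], [0, 0, 0], 34], [[4, 0.5, -5], [0, 0, 0], 34], [[6, 0.5, -5], [0, 0, 0], 34], [[6, 0.5, -5], [0, 0, 0], 34]]}}

```text
clock: 3.7
tcp_pos: [0.6155, 0.1411, 0.0612]
orientation: [-0.0, 0.825, 0.566, 0.0]
wrist_force: [-0.4, 0.4, -2.8]
finger_gap: 0.0361
grip_force: 25.9
```

```bash
cat >> h.py <<'E'
def path(S,z,r=.0897,dr=0):   # arc-length S (m) from start of bend -> world x,y,z,heading
    q=[.5483,.2141,-.3715];L=.09*np.pi/2;out=[]
    for s in S:
        if s<0: x,y,a=.09,s,0
        elif s<L: a=s/.09;x,y=.09*np.cos(a),.09*np.sin(a)
        else: x,y,a=-(s-L),.09,np.pi/2
        c,n=np.cos(q[2]),np.sin(q[2]);out.append((q[0]+c*x-n*y,q[1]+n*x+c*y,z,np.rad2deg(q[2]+a)))
    return out
def sleeve():
    p=imaging.camera_params('wrist');im=imaging.read_camera('wrist');m=masks(im)['brass'].astype(np.uint8)
    n,l,st,ce=cv2.connectedComponentsWithStats(m);i=1+np.argmax(st[1:,4]);print('brass px',st[i],ce[i])
    return im
E
python3 - <<'E'
from h import *
rows(path([-.04,-.03,-.02,-.01,0],.0615)); sleeve()
E
```

```text
t 3.7 [0.6155 0.1411 0.0612] F [-0.3621  0.4237 -2.7969] gap 0.03605410395155338 25.88204439554829
[ 3.6  0.9 -0.3] [-0.    -0.     0.003]
[13.6  0.9 -0.3] [-0.    -0.     0.003]
[23.6  1.  -0.3] [-0.    -0.     0.003]
[33.6  1.  -0.3] [-0.    -0.     0.003]
[43.6  1.  -0.3] [-0.    -0.     0.003]
brass px [ 281  224   83  107 6971] [322.0023 279.9822]
```

>>> {"api": "step_arm", "payload": {"moves": [[[6, 0.9, 0], [0, 0, 0], 34], [[12, 0.9, 0], [0, 0, 0], 34], [[18, 0.9, 0], [0, 0, 0], 34], [[24, 0.9, 0], [0, 0, 0], 34], [[30, 0.9, 0], [0, 0, 0], 34], [[35, 0.9, 0], [0, 0, 0], 34], [[35, 0.9, 0], [0, 0, 0], 34], [[35, 0.9, 0], [0, 0, 0], 34]]}}

```text
clock: 4.42
tcp_pos: [0.6288, 0.1733, 0.0612]
orientation: [0.0, 0.825, 0.566, -0.0]
wrist_force: [-0.3, -0.1, -1.7]
finger_gap: 0.036
grip_force: 25.9
```

```bash
python3 - <<'E'
from h import *
rows(path(np.arange(-.0,.061,.0075),.0615)); sleeve()
E
```

```text
t 4.42 [0.6288 0.1733 0.0612] F [-0.3292 -0.0643 -1.692 ] gap 0.03602538910941598 25.86726657813415
[ 8.8  0.2 -0.3] [-0.     0.     0.003]
[16.3 -0.1 -0.3] [-0.    0.   -0.08]
[23.7 -1.  -0.3] [-0.     0.    -0.163]
[31.  -2.5 -0.3] [-0.     0.    -0.247]
[38.2 -4.7 -0.3] [-0.    0.   -0.33]
[45.2 -7.4 -0.3] [-0.     0.    -0.413]
[ 51.9 -10.7  -0.3] [-0.     0.    -0.497]
[ 58.4 -14.5  -0.3] [-0.    0.   -0.58]
[ 64.5 -18.9  -0.3] [-0.     0.    -0.663]
brass px [ 281  224   83  107 6977] [322.3953 280.0741]
```

>>> {"api": "step_arm", "payload": {"moves": [[[9, 0.2, 0], [0, 0, 0], 34], [[16, 0, 0], [0, 0, -0.08], 34], [[24, -1, 0], [0, 0, -0.163], 34], [[31, -2.5, 0], [0, 0, -0.247], 34], [[38, -4.7, 0], [0, 0, -0.33], 34], [[45, -7.4, 0], [0, 0, -0.413], 34], [[52, -10.7, 0], [0, 0, -0.497], 34], [[52, -10.7, 0], [0, 0, -0.497], 34]]}}

```text
clock: 5.13
tcp_pos: [0.6376, 0.2268, 0.0614]
orientation: [-0.0, 0.659, 0.752, 0.0]
wrist_force: [-0.2, 0.0, -1.8]
finger_gap: 0.036
grip_force: 25.9
```

```bash
python3 - <<'E'
from h import *
rows(path(np.arange(.045,.101,.0075),.0615)); sleeve()
E
```

```text
t 5.13 [0.6376 0.2268 0.0614] F [-0.1728  0.0029 -1.8366] gap 0.03599927121602039 25.863889905740507
[-1.2 -0.2 -0.1] [ 0.    -0.001  0.003]
[ 6.3 -0.5 -0.1] [ 0.    -0.001 -0.081]
[13.7 -1.4 -0.1] [ 0.    -0.001 -0.164]
[21.1 -2.9 -0.1] [ 0.    -0.001 -0.247]
[28.3 -5.1 -0.1] [ 0.    -0.001 -0.331]
[35.3 -7.8 -0.1] [ 0.    -0.001 -0.414]
[ 42.  -11.1  -0.1] [ 0.001 -0.001 -0.497]
[ 48.4 -14.9  -0.1] [ 0.001 -0.001 -0.581]
brass px [ 281  223   83  108 6938] [322.7462 280.0427]
```

>>> {"api": "step_arm", "payload": {"moves": [[[6.3, -0.5, 0], [0, 0, -0.081], 34], [[13.7, -1.4, 0], [0, 0, -0.164], 34], [[21, -2.9, 0], [0, 0, -0.247], 34], [[28, -5, 0], [0, 0, -0.33], 34], [[35, -7.8, 0], [0, 0, -0.414], 34], [[42, -11, 0], [0, 0, -0.497], 34], [[48.4, -15, 0], [0, 0, -0.58], 34], [[48.4, -15, 0], [0, 0, -0.58], 34]]}}

```text
clock: 5.85
tcp_pos: [0.6157, 0.2719, 0.0613]
orientation: [-0.0, 0.418, 0.909, -0.0]
wrist_force: [-0.4, -0.1, -0.9]
finger_gap: 0.036
grip_force: 25.9
```

```bash
python3 - <<'E'
from h import *
rows(path(np.r_[np.arange(.105,.14,.0075),.1414,.148,.155],.0615)); im=sleeve()
E
```

```text
t 5.85 [0.6157 0.2719 0.0613] F [-0.3855 -0.1053 -0.9078] gap 0.03600897250000138 25.85797602252569
[ 7.7  0.9 -0.2] [-0.    -0.001 -0.087]
[15.2 -0.1 -0.2] [-0.    -0.001 -0.17 ]
[22.5 -1.7 -0.2] [-0.    -0.001 -0.253]
[29.7 -3.9 -0.2] [-0.    -0.001 -0.337]
[36.6 -6.6 -0.1] [-0.    -0.001 -0.42 ]
[42.4 -9.4 -0.1] [-0.    -0.001 -0.491]
[ 48.2 -12.5  -0.1] [-0.    -0.001 -0.491]
[ 54.4 -15.8  -0.1] [-0.    -0.001 -0.491]
brass px [ 281  224   83  107 6930] [322.3648 280.1023]
```

>>> {"api": "step_arm", "payload": {"moves": [[[7.7, 0.8, 0], [0, 0, -0.087], 34], [[15, 0, 0], [0, 0, -0.17], 34], [[22.5, -1.7, 0], [0, 0, -0.253], 34], [[29.7, -3.9, 0], [0, 0, -0.337], 34], [[36.6, -6.6, 0], [0, 0, -0.42], 34], [[42.4, -9.4, 0], [0, 0, -0.491], 34], [[48.2, -12.5, 0], [0, 0, -0.491], 34], [[48.2, -12.5, 0], [0, 0, -0.491], 34]]}}

```text
clock: 6.57
tcp_pos: [0.5748, 0.2997, 0.0613]
orientation: [-0.0, 0.187, 0.982, -0.0]
wrist_force: [-0.3, 0.4, -2.5]
finger_gap: 0.0359
grip_force: 25.9
```

```bash
python3 - <<'E'
from h import *
rows(path([.155,.17,.18,.1834],.0615)); im=sleeve(); cv2.imwrite('pics/w3.png',im[:,:,::-1])
E
```

```text
t 6.57 [0.5748 0.2997 0.0613] F [-0.3079  0.3706 -2.4978] gap 0.03593498553253071 25.85501213092357
[ 7.2  0.6 -0.1] [-0.    -0.001 -0.004]
[22.2  0.5 -0.1] [-0.    -0.001 -0.004]
[32.2  0.5 -0.1] [-0.    -0.001 -0.004]
[35.6  0.5 -0.1] [-0.    -0.001 -0.004]
brass px [ 281  224   83  107 6961] [321.8143 280.0069]
```

View pics/w3.png

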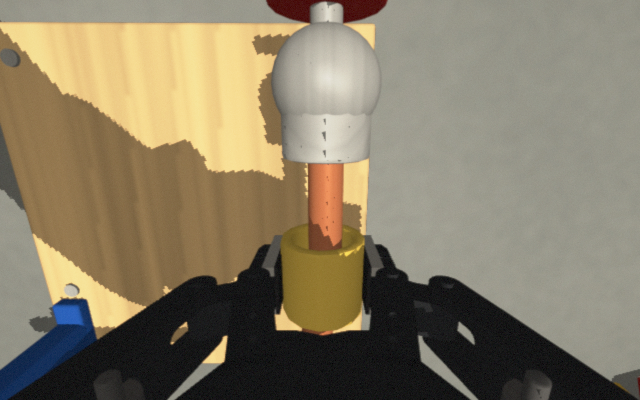

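The view shows the sleeve at (322,280), round the bend and lined up with the valve collar, whose face is at row 160.

>>> {"api": "step_arm", "payload": {"moves": [[[6, 0.5, 0], [0, 0, 0], 34], [[12, 0.5, 0], [0, 0, 0], 34], [[18, 0.5, 0], [0, 0, 0], 34], [[23, 0.5, 0], [0, 0, 0], 34], [[27, 0.5, 0], [0, 0, 0], 34], [[30, 0.5, 1], [0, 0, 0], 34], [[31, 0.5, 2], [0, 0, 0], 34], [[31, 0.5, 3], [0, 0, 0], 34]]}}

```text
clock: 7.28
tcp_pos: [0.5467, 0.3117, 0.0583]
orientation: [0.0, 0.185, 0.983, 0.0]
wrist_force: [-0.1, -0.0, -1.4]
finger_gap: 0.0361
grip_force: 25.9
```

>>> {"api": "step_arm", "payload": {"moves": [[[1, 0, 1], [0, 0, 0], 34], [[2, 0, 1], [0, 0, 0], 34], [[3, 0, 1], [0, 0, 0], 34], [[3, 0, 1], [0, 0, 0], 34]]}}

```text
clock: 7.62
tcp_pos: [0.5441, 0.3126, 0.0573]
orientation: [-0.0, 0.185, 0.983, 0.0]
wrist_force: [-0.6, 0.1, -0.8]
finger_gap: 0.0359
grip_force: 25.9
```

```bash
python3 - <<'E'
from h import *
rows(path([.1834],.0575)); im=sleeve()
E
```

```text
t 7.62 [0.5441 0.3126 0.0573] F [-0.5951  0.0891 -0.8059] gap 0.03594580433445016 25.851579240406863
[ 2.4 -0.3 -0.2] [ 0. -0. -0.]
brass px [ 281  240   83   91 5879] [321.8022 287.5428]
```

>>> {"api": "step_arm", "payload": {"moves": [[[1, 0, 0], [0, 0, 0], 34], [[2, 0, 0], [0, 0, 0], 34], [[2, 0, 0], [0, 0, 0], 34]]}}

```text
clock: 7.92
tcp_pos: [0.5424, 0.3134, 0.0574]
orientation: [0.0, 0.185, 0.983, 0.0]
wrist_force: [-0.4, -0.7, -2.2]
finger_gap: 0.0358
grip_force: 25.8
```

>>> {"api": "step_arm", "payload": {"moves": [[[1, 0, 0], [0, 0, 0], 34], [[1, 0, 0], [0, 0, 0], 34], [[1, 0, 0], [0, 0, 0], 34]]}}

```text
clock: 8.17
tcp_pos: [0.5423, 0.3134, 0.0575]
orientation: [0.001, 0.185, 0.983, -0.0]
wrist_force: [3.7, -2.2, -3.0]
finger_gap: 0.036
grip_force: 25.7
```

>>> {"api": "step_arm", "payload": {"moves": [[[1, 0, 0], [0, 0, 0], 34], [[1, 0, 0], [0, 0, 0], 34], [[1, 0, 0], [0, 0, 0], 34]]}}

```text
clock: 8.42
tcp_pos: [0.5423, 0.3134, 0.0575]
orientation: [0.002, 0.185, 0.983, -0.0]
wrist_force: [7.2, -3.6, -5.1]
finger_gap: 0.0359
grip_force: 25.8
```

Contact with the valve shows as a force of about 8 N with no further advance. I'll lower the last millimetre and open.

>>> {"api": "step_arm", "payload": {"moves": [[[0, 0, 1], [0, 0, 0], 34], [[0, 0, 1], [0, 0, 0], 34], [[0, 0, 1], [0, 0, 0], 38], [[0, 0, 1], [0, 0, 0], 42], [[0, 0, 1], [0, 0, 0], 48], [[0, 0, 1], [0, 0, 0], 56], [[0, 0, 1], [0, 0, 0], 64]]}}

```text
clock: 9.0
tcp_pos: [0.5401, 0.3143, 0.0564]
orientation: [-0.0, 0.185, 0.983, 0.0]
wrist_force: [-0.2, 0.1, 0.2]
finger_gap: 0.0642
grip_force: 0.0
```

```bash
python3 - <<'E'
from h import *
rows([]); im=sleeve(); cv2.imwrite('pics/w4.png',im[:,:,::-1])
E
```

```text
t 9.0 [0.5401 0.3143 0.0564] F [-0.2068  0.1453  0.189 ] gap 0.06417786313200792 0.0
brass px [ 282  251   82   84 5256] [321.9912 295.5162]
```

View pics/w4.png

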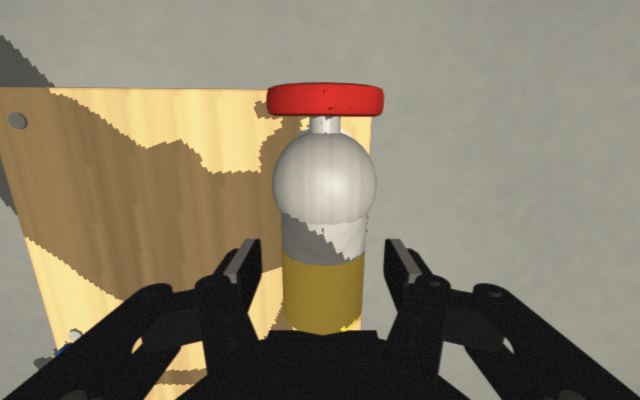

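The sleeve, rows 251–335, meets the collar with no visible copper and the pads are clear. Lift straight up, then check.

>>> {"api": "step_arm", "payload": {"moves": [[[0, 0, -10], [0, 0, 0], 68], [[0, 0, -25], [0, 0, 0], 72], [[0, 0, -50], [0, 0, 0], 76], [[0, 0, -80], [0, 0, 0], 80], [[0, 0, -110], [0, 0, 0], 80], [[0, 0, -140], [0, 0, 0], 80], [[0, 0, -160], [0, 0, 0], 80], [[0, 0, -160], [0, 0, 0], 80]]}}

```text
clock: 9.72
tcp_pos: [0.5427, 0.3152, 0.223]
orientation: [0.004, 0.185, 0.983, 0.003]
wrist_force: [0.6, 0.4, 0.0]
finger_gap: 0.0797
grip_force: 0.0
```

>>> {"api": "step_arm", "payload": {"moves": [[[-30, 0, 0], [0, 0, 0], 80], [[-60, 0, 0], [0, 0, 0], 80], [[-80, 0, 0], [0, 0, 0], 80], [[-80, 0, 0], [0, 0, 0], 80], [[-80, 0, 0], [0, 0, 0], 80], [[-80, 0, 0], [0, 0, 0], 80]]}}

```text
clock: 10.22
tcp_pos: [0.6142, 0.2851, 0.2159]
orientation: [-0.001, 0.185, 0.983, -0.0]
wrist_force: [0.8, -0.7, 0.2]
finger_gap: 0.0799
grip_force: 0.0
```

```bash
python3 - <<'E'
from h import *
rows([]); im=sleeve(); s=imaging.read_camera('scene')
a=cv2.resize(im[:,:,::-1],(640,400))[:, 120:520]; b=cv2.resize(s[190:340,400:550,::-1],(400,400))
cv2.imwrite('pics/w5.png',np.hstack([a,b]))
E
```

```text
t 10.22 [0.6142 0.2851 0.2159] F [ 0.7854 -0.6666  0.2369] gap 0.07994748638639383 0.0
brass px [ 457  260  109   60 2298] [512.7346 283.7254]
```

View pics/w5.png

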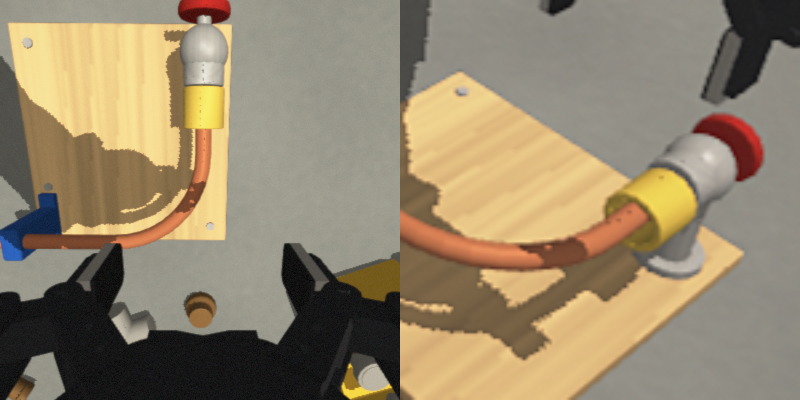

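Both views show the sleeve at the valve, with a thin dark line at the joint (left picture, row 84). I'll zoom in on that line.

```bash
python3 - <<'E'
from h import *
im=imaging.read_camera('wrist');b=imaging.read_camera('scene')
a=cv2.resize(im[50:140,280:370,::-1],(400,400),interpolation=cv2.INTER_NEAREST);b=cv2.resize(b[235:295,470:530,::-1],(400,400),interpolation=cv2.INTER_NEAREST)
cv2.imwrite('pics/w6.png',np.hstack([a,b]))
print(im[76:94,325])
p=imaging.camera_params('wrist')
E
```

```text
[[233 228 219]
 [230 226 216]
 [229 226 216]
 [231 227 218]
 [231 228 218]
 [233 229 219]
 [233 230 220]
 [218 213 198]
 [164 158 146]
 [115 106  89]
 [197 166  80]
 [244 222  94]
 [248 233 103]
 [247 233 101]
 [248 234 102]
 [248 234 106]
 [248 234 104]
 [247 234 104]]
```

View pics/w6.png

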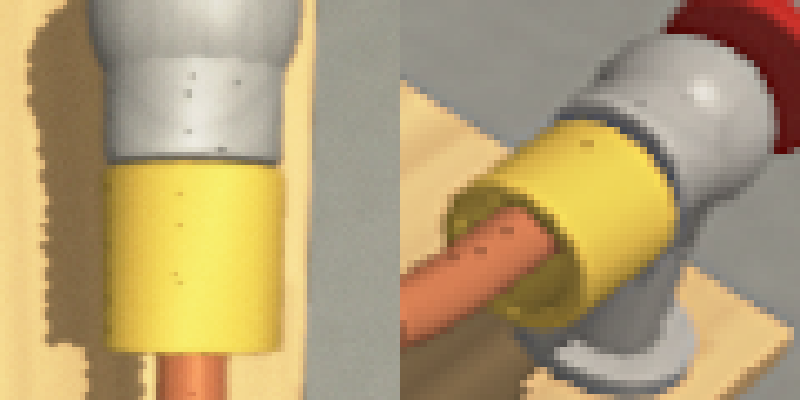

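The dark line is the collar's own shaded face, showing because the sleeve hangs lower. No copper is visible, so the sleeve is flush.

```bash
python3 -c "
from workcell import env
print(env.hand_in())"
```

```text
the job is handed in; nothing more can be done
None
```

The brass sleeve is up against the steel valve with the red handwheel and released; the black sleeve was not touched, and I handed the job in at about 10 s on the robot's clock.

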